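# Line up the lab glassware by height on the staging rail

### The arm

A 6-joint arm with a two-finger parallel gripper is mounted at the origin on a cart in front of the work surface, level with it; the furniture and walls round the work are solid. World frame = base frame: x ahead of the robot, y to its left, z up, the work surface at z = 0. Lengths are in m, angles in rad, forces in N, time in s.
With the tool pointing down it reaches from about 0.275 to 0.725 m from the base axis. Payload 5.6 kg.
Tool frame: the origin (TCP) lies midway between the tips of the shut fingers; the grasp point (between the pads) lies 19 mm behind it; x points along the fingers, y is the direction in which the jaws open and shut, and the axes are right-handed (so a half turn about x gives the same grasp; the last joint's range is limited). The gripper opens to 85 mm and grips with 20 to 120 N. Pads are 22 mm wide; open, the fingers measure 114 mm over their backs; the gripper's body (76 mm by 85 mm) begins 54 mm behind the grasp point. The pads swing forward as they close: fully open they stand 13 mm farther back than shut.
Start: joints at [0.285, 0.255, 0.108, 0, -1.424, -0.285], TCP at [0.55, 0, 0.194] pointing down, gripper open.
Joint ranges: [-2.95, 2.95], [-1.21, 1.97], [-1.09, 1.5], [-2.87, 1.71], [-2.94, -0.07], [-3.05, 3.05]. Speed limits (rad/s): [2.57, 2.57, 3.14, 3.14, 3.14, 3.14].

### API

Orientations are given as a rotation vector (axis times angle).
In Python, from station import bot gives the robot as it stands. The module is installed in compiled form; this text tells all that it offers.
- The arm moves only by the tool move_arm, never from a script. Its argument "increments" is a list of rows, each a list of 3 entries, a list of its own where there are three numbers: the shift along the world's x, y, z in m, then the turn, a rotation vector about the world's x, y, z in rad, then the opening, from 0 (shut) to 1 (fully open). In form: [[[tx, ty, tz], [rx, ry, rz], claw], ...]. A call has 1 to 5 rows; each row shifts and turns the commanded pose from where the row before left it; what a row does not reach is not made up. A row lasts 1/10 s, in which the tool goes at most 50 mm and 8.59 degrees, less where a joint would pass 70% of its speed; a pose out of reach is approached as far as the arm can. A call with a gripper value outside its range is refused whole. The fingers move at their own pace and stop on an object; "newtons" is the grip in N (left out, the last holds). Time passes only in rows, so rows that do not move let the fingers close. It gives the time, the measured TCP pose, the force and the opening at its end, in the units of the state.
- bot.observe(): the state, without advancing time (a new reading comes with each control period).
- bot.read_camera(name): name is "scene" or "side" or "wrist"; returns (picture, depth): 400x640x3 uint8, red, green, blue; 400x640 float32, m along the optical axis (not along the pixel's ray), 0 where there is no reading.
- bot.calibration(name): a dict with "fx", "fy", "cx", "cy" (pixels), "pose" (4x4, takes a point from camera to world coordinates); the wrist camera has in their place "hand_eye" (4x4, takes a point from camera to tool coordinates, whose origin is the TCP and whose axes are the tool frame's). Camera axes: x right, y down, z forward; pixel columns grow to the right and rows downward; lengths in m; the calibration is good to about 2 mm. The wrist camera is an equidistant fisheye: a pixel r from the principal point sees the ray r / f radians off the axis. A picture is of the moment at which its call begins: read the wrist's pose just before it. calibration takes no time and is no camera call.
- bot.job_done(): hands the job in, once; it reports no verdict.
The state is a dict: "time": time; "joint_positions": joint angles; "dq": joint speeds; "joint_efforts": joint torques, N m; "position": TCP position; "tcp_rot": TCP orientation; "contact_force": force on the tool from outside, world axes, zero at the start; "torque": the same for the moment, N m; "opening": opening from 0.0 (shut) to 1.0 (fully open).
Only numpy, scipy, OpenCV 4.12 (cv2) and the standard library are available. Lean on these libraries where they do the work, as an engineer would, in place of code of your own. Each camera call takes 0.05 s, during which the arm holds its last target. There are 200 camera calls.

### The job

Stand the four glass containers (large bottle, small bottle, beaker and vial) on the staging rail in order of height, one to each round pad and centred on it: the tallest on the pad next to the upright end post, then down to the shortest on the pad at the far end. Keep them upright and set each down gently: do not tip any over or let it drop.

Things in the scene. Friction and masses are not known exactly. Their poses are not given: they have to be found in the camera images.
- large_bottle_center (a point): Large glass bottle with blue screw cap, 126 mm tall, body 70 mm in diameter; the cap is 43 mm in diameter, from 103 to 126 mm above its underside, and is the easy grip; the shoulder slopes outward just below it, so keep the fingertips at least 108 mm above its underside. Stands on the worktop. The point is on its axis half-way up (63 mm above its underside); z is up its axis. About 0.26 kg.
- small_bottle_center (a point): Small glass bottle with blue screw cap, 99 mm tall, body 56 mm in diameter; the cap is 43 mm in diameter, from 76 to 99 mm above its underside. Stands on the worktop. The point is on its axis half-way up (49.5 mm above its underside); z is up its axis. About 0.12 kg.
- glass_beaker_center (a point): Open clear glass beaker, 81 mm tall, 62 mm in outside diameter, can be gripped round the outside. Stands on the worktop. The point is on its axis half-way up (40.5 mm above its underside); z is up its axis. About 0.07 kg.
- sample_vial_center (a point): Small clear vial with white cap, 60 mm tall, body 27 mm in diameter up to 50 mm, cap 22 mm. Stands on the worktop. The point is on its axis half-way up (30 mm above its underside); z is up its axis. About 0.012 kg.
- pad_a: Round black pad, 66 mm in diameter with a small bright dot at its centre, flush in the top of the staging rail; at one end of the row, the left one seen from the robot. The rail is a fixed flat aluminium bar, 400 x 80 mm and 12 mm high, on the worktop beyond the containers and turned somewhat, with four such pads in a row 78 mm apart. Origin: centre of the pad, at the rail's top surface, 12 mm above the worktop; y runs along the row to the left, x across it, z up.
- pad_b: Round black pad, 66 mm in diameter with a small bright dot at its centre, flush in the top of the staging rail; second from the left. The rail is a fixed flat aluminium bar, 400 x 80 mm and 12 mm high, on the worktop beyond the containers and turned somewhat, with four such pads in a row 78 mm apart. Origin: centre of the pad, at the rail's top surface, 12 mm above the worktop; y runs along the row to the left, x across it, z up.
- pad_c: Round black pad, 66 mm in diameter with a small bright dot at its centre, flush in the top of the staging rail; third from the left. The rail is a fixed flat aluminium bar, 400 x 80 mm and 12 mm high, on the worktop beyond the containers and turned somewhat, with four such pads in a row 78 mm apart. Origin: centre of the pad, at the rail's top surface, 12 mm above the worktop; y runs along the row to the left, x across it, z up.
- pad_d: Round black pad, 66 mm in diameter with a small bright dot at its centre, flush in the top of the staging rail; at the other end of the row, the right one seen from the robot. The rail is a fixed flat aluminium bar, 400 x 80 mm and 12 mm high, on the worktop beyond the containers and turned somewhat, with four such pads in a row 78 mm apart. Origin: centre of the pad, at the rail's top surface, 12 mm above the worktop; y runs along the row to the left, x across it, z up.
- end_post: Upright steel post, 66 mm tall, foot 26 mm and shaft 12 mm in diameter, with a small round head, fixed on top of the rail beyond one end of the row (left or right, it varies), 63 mm from the centre of the nearest pad; the other end of the rail has only a low black plug. The tallest container belongs next to the post. Origin: centre of its foot, on the rail's top.
Mind the look-alikes: they are no part of the job. What is shaped like the part that bears small_bottle_center but brown is not meant. Leave any pink or red look-alike of the part that bears sample_vial_center alone.

How it is judged:
By the outcome, as a careful person would: the job done as asked, in the order asked, and still so for the second after the job is handed in, with the robot touching nothing.
It also fails if it takes over 112 s, if anything falls off the work surface, if the arm or the gripper's body presses on something with over 40 N, if the wrist force passes 120 N, or if a joint passes its speed limit or range.

## Working session

There is one attempt and no reset: what is moved stays moved. The work goes in short steps, Python scripts to look and compute and a tool call to move; the robot and the scene stay as the last step left them, time stands still between calls to the robot, and variables do not carry over. Pictures are saved under pics/ and viewed, about 12 in all and at most 16, crops included, and the job is handed in when it is done.

Besides the shell and the picture viewer there is one more tool, called after ">>>" as name(argument=value, ...), one argument or row to a line, values as JSON. move_arm: Moves the arm, as the interface text tells. Its arguments: {"type":"object","properties":{"increments":{"type":"array"},"newtons":{"type":"number"}},"required":["increments"]}

```bash
mkdir -p pics
cat > h.py <<'E'
import numpy as np, cv2
from station import bot
def cloud(name):
    im,d=bot.read_camera(name); c=bot.calibration(name)
    v,u=np.mgrid[:400,:640]
    P=np.stack([(u-c['cx'])/c['fx']*d,(v-c['cy'])/c['fy']*d,d],-1)
    T=np.array(c['pose']); W=P@T[:3,:3].T+T[:3,3]; W[d==0]=np.nan
    return im,d,W
E
python3 - <<'E'
from h import *
print({k:v for k,v in bot.observe().items() if k in('time','position','tcp_rot','opening')})
ims=[]
for n in('scene','side'):
    im,d,W=cloud(n); np.savez(n+'.npz',im=im,d=d,W=W); 
    cv2.imwrite(f'pics/{n}.png',im[:,:,::-1]); print(n,np.round(bot.calibration(n)['pose'],3))
E
```

```text
{'time': 0.0, 'position': array([5.49415499e-01, 7.62019035e-05, 1.92674624e-01]), 'tcp_rot': array([-1.20828127,  1.21071495,  1.21056699]), 'opening': 0.9998971750597678}
scene [[ 0.646 -0.529  0.551 -0.036]
 [-0.763 -0.449  0.464 -0.274]
 [ 0.002 -0.721 -0.693  0.749]
 [ 0.     0.     0.     1.   ]]
side [[ 0.961  0.236 -0.141  0.648]
 [ 0.275 -0.811  0.517 -0.359]
 [ 0.008 -0.535 -0.845  0.961]
 [ 0.     0.     0.     1.   ]]
```

View pics/scene.png

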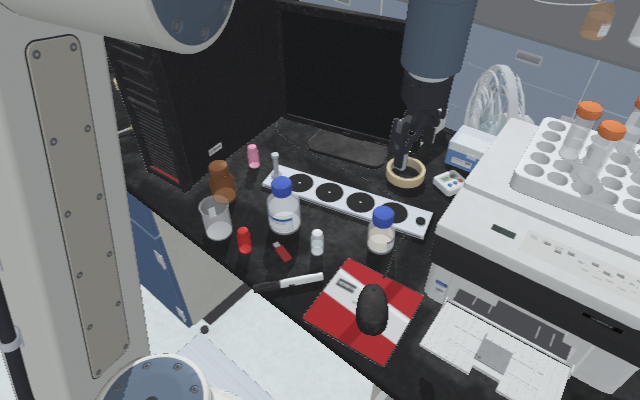

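View pics/side.png

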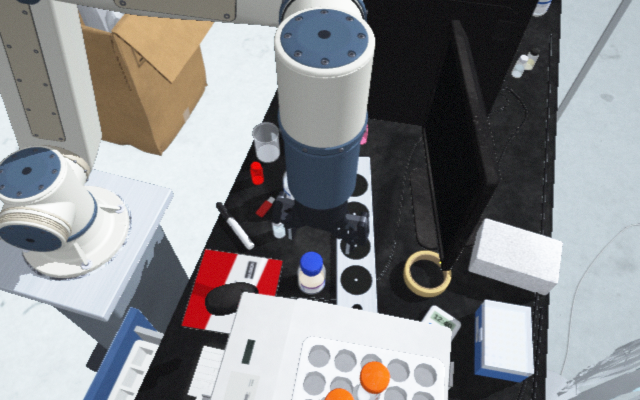

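The scene view shows the post at (276,160), at the left end of the row. The pads are at (300,182), (329,192), (360,202) and (396,212).

Containers and candidates:
- **Large bottle:** blue cap at (282,187).
- **Small bottle:** blue cap at (382,216). The brown one at (222,180) is a look-alike.
- **Beaker:** (215,218).
- **Vial:** white cap at (317,242). The red (244,240) and pink (253,155) ones are look-alikes.

I'll confirm these in an enlarged crop and measure them.

Run:
```python
from h import *
z=np.load('scene.npz'); im=z['im'];W=z['W']
cv2.imwrite('pics/crop1.png',cv2.resize(im[140:280,185:445,::-1],None,fx=3,fy=3,interpolation=cv2.INTER_CUBIC))
for n in('scene','side'):
    z=np.load(n+'.npz'); im=z['im'].astype(int);W=z['W']
    b=((im[...,2]>im[...,0]*1.8)&(im[...,2]>90)&(W[...,2]>.05)&(W[...,2]<.2)&(W[...,0]<.75)&(W[...,0]>.3)).astype(np.uint8)
    N,L,S,C=cv2.connectedComponentsWithStats(b)
    for i in range(1,N):
        if S[i,4]>60:
            p=W[L==i]; zt=np.nanpercentile(p[:,2],95); t=p[p[:,2]>zt-.006]
            print(n,C[i],S[i,4],'zt',zt,'top mid',(np.nanmin(t,0)+np.nanmax(t,0))/2,np.nanmax(t,0)-np.nanmin(t,0))
z=np.load('scene.npz');W=z['W']
for u,v in [(300,182),(329,192),(360,202),(396,212),(276,156),(317,234),(317,248),(215,200),(215,230),(244,231)]: print((u,v),np.round(W[v,u],4))
```

```text
scene [281.4375     186.60597826] 368 zt 0.1277431672638032 top mid [0.43740309 0.22049082 0.12538277] [0.0428603  0.04158628 0.00675128]
scene [382.96717172 216.50757576] 396 zt 0.10082637507325418 top mid [0.52413378 0.0284289  0.09878439] [0.04110006 0.03948975 0.00739771]
side [310.99310345 263.26206897] 435 zt 0.09967724854833458 top mid [0.52656425 0.02697449 0.09779288] [0.04199542 0.04335661 0.00819874]
(300, 182) [0.5534 0.2791 0.0134]
(329, 192) [0.571  0.2038 0.014 ]
(360, 202) [0.5922 0.1294 0.0129]
(396, 212) [0.6174 0.0482 0.0145]
(276, 156) [0.5311 0.3316 0.0795]
(317, 234) [0.4232 0.1151 0.0599]
(317, 248) [0.4148 0.108  0.0294]
(215, 200) [0.3492 0.336  0.07  ]
(215, 230) [0.3093 0.2971 0.0371]
(244, 231) [0.3341 0.2322 0.06  ]
```

View pics/crop1.png

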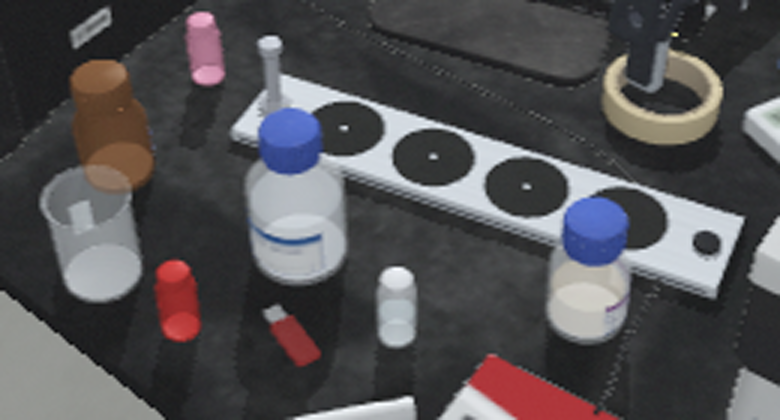

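The crop confirms the identities. The blue-capped bottles are at crop (290,195) and (593,270), the clear beaker at (92,235), and the clear vial with the white cap at (397,305). Brown, red and pink items are left alone. Next I'll refine the positions.

```bash
cat >> h.py <<'E'
def ray(name,u,v,z):
    c=bot.calibration(name);T=np.array(c['pose'])
    r=T[:3,:3]@[(u-c['cx'])/c['fx'],(v-c['cy'])/c['fy'],1]; o=T[:3,3]
    return o+r*(z-o[2])/r[2]
E
python3 - <<'E'
from h import *
from scipy.spatial.transform import Rotation as R
z=np.load('scene.npz'); im=z['im'];W=z['W'];g=im.astype(float).mean(2)
pts=[]
for u,v in [(300,182),(329,192),(360,202)]:
    s=g[v-4:v+5,u-4:u+5]; s=np.clip(s-np.median(s)-15,0,None); y,x=np.mgrid[v-4:v+5,u-4:u+5]
    p=(s*x).sum()/s.sum(),(s*y).sum()/s.sum(); q=ray('scene',*p,.012); pts.append(q); print('dot',np.round(p,2),np.round(q,4),'depth',np.round(W[v,u],4))
d=(pts[2]-pts[0])/2; print('step',d,np.linalg.norm(d),'pad d',pts[2]+d, 'yaw of row y',np.degrees(np.arctan2(-d[1],-d[0])))
print('beaker rim',ray('scene',214.3,203.8,.081),'base',ray('scene',185+102/3,140+278/3,.002))
print('vial top',ray('scene',185+397/3,140+276/3,.060))
# side view pads and vial
for nm,lo,hi in [('vial',[.38,.07,.03],[.46,.15,.075]),('beaker',[.27,.25,.01],[.42,.38,.1]),('brown',[.36,.33,.02],[.5,.5,.12]),('red',[.3,.18,.03],[.36,.26,.08]),('large',[.37,.14,.02],[.51,.30,.14])]:
    m=np.all((W>lo)&(W<hi),-1); p=W[m]; zt=np.percentile(p[:,2],98); t=p[p[:,2]>zt-.008]
    print(nm,m.sum(),'lo',np.round(np.percentile(p,2,0),3),'hi',np.round(np.percentile(p,98,0),3),'topmid',np.round((t.min(0)+t.max(0))/2,4),np.round(np.ptp(t,0),3))
z=np.load('side.npz');W=z['W']
for u,v in [(357,280),(356,247)]: print('side',W[v,u])
o=bot.observe();print(R.from_rotvec(o['tcp_rot']).as_matrix().round(2))
print({n:{k:np.round(v,3) for k,v in bot.calibration(n).items()} for n in['wrist']})
E
```

```text
dot [299.22 182.25] [0.5527 0.281  0.012 ] depth [0.5534 0.2791 0.0134]
dot [328.98 191.68] [0.5735 0.2058 0.012 ] depth [0.571  0.2038 0.014 ]
dot [360.05 201.67] [0.5938 0.1304 0.012 ] depth [0.5922 0.1294 0.0129]
step [ 0.02057197 -0.0753227   0.        ] 0.07808146978921321 pad d [0.61442168 0.05506609 0.012     ] yaw of row y 105.27594470677974
beaker rim [0.33465847 0.31864258 0.081     ] base [0.32684687 0.31271926 0.002     ]
vial top [0.42759929 0.11796923 0.06      ]
vial 202 lo [0.412 0.104 0.031] hi [0.434 0.126 0.063] topmid [0.4255 0.1168 0.0597] [0.021 0.021 0.009]
beaker 1560 lo [0.302 0.287 0.013] hi [0.417 0.378 0.097] topmid [0.4054 0.3735 0.0945] [0.029 0.012 0.011]
brown 2370 lo [0.362 0.363 0.024] hi [0.495 0.476 0.118] topmid [0.4301 0.4797 0.1149] [0.139 0.037 0.01 ]
red 206 lo [0.32  0.223 0.031] hi [0.343 0.244 0.063] topmid [0.3335 0.235  0.0593] [0.021 0.021 0.009]
large 1424 lo [0.405 0.188 0.023] hi [0.459 0.241 0.127] topmid [0.4374 0.2212 0.1241] [0.043 0.043 0.009]
side [0.61620563 0.05090906 0.0116677 ]
side [0.59645716 0.12268477 0.0127599 ]
[[-0. -1.  0.]
 [-0.  0.  1.]
 [-1.  0. -0.]]
{'wrist': {'fx': np.float64(309.707), 'fy': np.float64(309.707), 'cx': np.float64(326.029), 'cy': np.float64(196.15), 'hand_eye': array([[ 0.   , -0.319,  0.948, -0.18 ],
       [ 1.   ,  0.   , -0.   ,  0.001],
       [-0.   ,  0.948,  0.319, -0.081],
       [ 0.   ,  0.   ,  0.   ,  1.   ]])}}
```

>>> move_arm(
  increments=[
    [[-0.011,0.022,0.006],[0,0,0.09],1],
    [[-0.011,0.022,0.006],[0,0,0.09],1],
    [[-0.011,0.022,0.006],[0,0,0.087],1],
    [[-0.011,0.022,0.006],[0,0,0],1],
    [[-0.011,0.022,0.006],[0,0,0],1],
  ],
)

```text
time: 0.6
position: [0.4942, 0.1108, 0.2234]
tcp_rot: [-1.403, 1.072, 1.404]
contact_force: [-0.3, 0.1, 0.6]
opening: 1.001
```

>>> move_arm(
  increments=[
    [[-0.011,0.022,0.006],[0,0,0],1],
    [[-0.011,0.022,0.006],[0,0,0],1],
    [[-0.011,0.022,0.006],[0,0,0],1],
    [[-0.011,0.022,0.006],[0,0,0],1],
    [[-0.011,0.022,0.003],[0,0,0],1],
  ],
)

```text
time: 1.1
position: [0.4394, 0.2209, 0.2508]
tcp_rot: [-1.403, 1.071, 1.403]
contact_force: [0.3, 0.6, 0.0]
opening: 1.0
```

>>> move_arm(
  increments=[
    [[0,0,0],[0,0,0],1],
    [[0,0,0],[0,0,0],1],
  ],
)

```text
time: 1.3
position: [0.4396, 0.2202, 0.2503]
tcp_rot: [-1.404, 1.071, 1.404]
contact_force: [0.1, 0.5, -0.3]
opening: 1.007
```

```bash
cat >> h.py <<'E'
from scipy.spatial.transform import Rotation as R
def wrist(fn):
    o=bot.observe(); im,d=bot.read_camera('wrist'); c=bot.calibration('wrist')
    T=np.eye(4);T[:3,:3]=R.from_rotvec(o['tcp_rot']).as_matrix();T[:3,3]=o['position'];T=T@np.array(c['hand_eye'])
    np.savez(fn+'.npz',im=im,d=d,T=T); cv2.imwrite(f'pics/{fn}.png',im[:,:,::-1]); return im,d,T
def wray(T,u,v,z):
    c=bot.calibration('wrist'); x=np.array([u-c['cx'],v-c['cy']]); r=np.hypot(*x); a=r/c['fx']
    k=T[:3,:3]@np.r_[x/r*np.sin(a),np.cos(a)]; o=T[:3,3]; return o+k*(z-o[2])/k[2]
E
python3 -c "
from h import *
wrist('w1');o=bot.observe();print(o['position'],o['tcp_rot'],o['contact_force'])"
```

```text
[0.43986875 0.21975401 0.250218  ] [-1.40341378  1.07162064  1.40362309] [-0.77558558  0.0283395   1.24480672]
```

View pics/w1.png

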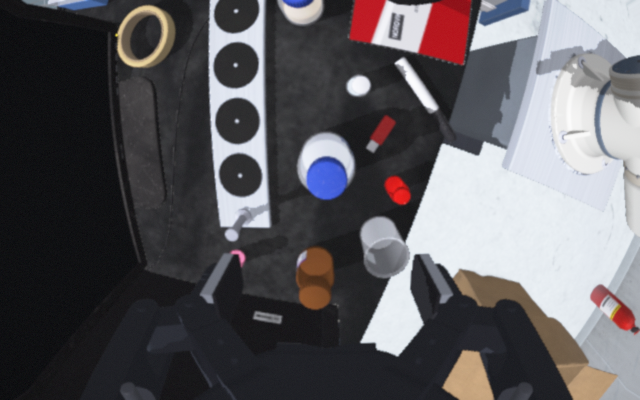

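The wrist view shows every item: the pad dots at (240,175), (237,121), (236,66) and (236,11), the large cap at (327,180), the vial at (358,86) and the beaker at (384,250).

Run:
```python
from h import *
z=np.load('w1.npz');im=z['im'];T=z['T'];g=im.astype(float).mean(2);hsv=cv2.cvtColor(im,cv2.COLOR_RGB2HSV)
for n,(u,v) in zip('abcd',[(240,175),(237,121),(236,66),(236,11)]):
    y,x=np.mgrid[v-4:v+5,u-4:u+5]; s=g[v-4:v+5,u-4:u+5];s=np.clip(s-np.median(s)-15,0,None)
    p=(s*x).sum()/s.sum(),(s*y).sum()/s.sum(); print(n,np.round(p,1),wray(T,*p,.012).round(4))
b=(im[...,2]>im[...,0]*1.8)&(im[...,2]>90); b[:,450:]=0;b[:150]=0
N,L,S,C=cv2.connectedComponentsWithStats(b.astype(np.uint8)); 
for i in range(1,N):
    if S[i,4]>50: print('cap',S[i],C[i],wray(T,*C[i],.120).round(4))
print('vial',wray(T,358,86,.058).round(4))
cv2.imwrite('pics/w1c.png',cv2.resize(im[205:290,345:420,::-1],None,fx=7,fy=7,interpolation=cv2.INTER_CUBIC))
```

```text
a [239.6 175.2] [0.5509 0.2796 0.012 ]
b [236.5 120.6] [0.5714 0.2043 0.012 ]
c [235.1  64.6] [0.5917 0.129  0.012 ]
d [235.6  10.6] [0.6122 0.0538 0.012 ]
cap [ 307  157   40   43 1380] [326.32463768 178.56594203] [0.4379 0.2238 0.12  ]
vial [0.4275 0.1203 0.058 ]
```

View pics/w1c.png

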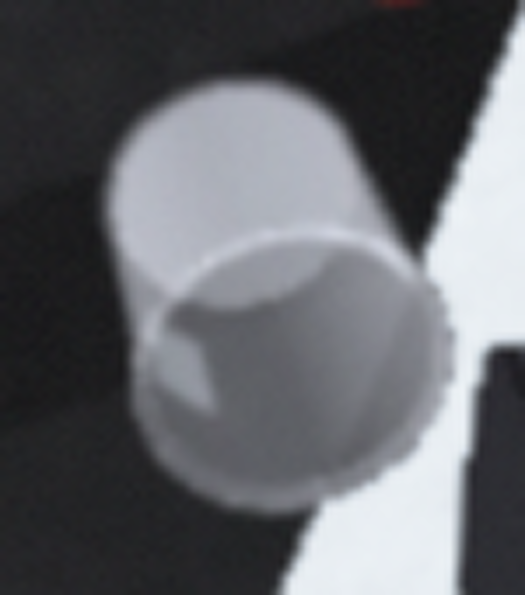

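>>> move_arm(
  increments=[
    [[-0.002,0.002,-0.035],[0,0,0],1],
    [[0,0,-0.04],[0,0,0],1],
    [[0,0,-0.04],[0,0,0],1],
    [[0,0,-0.02],[0,0,0],1],
    [[0,0,-0.007],[0,0,0],1],
  ],
  newtons=40,
)

```text
time: 1.85
position: [0.4368, 0.22, 0.1059]
tcp_rot: [-1.402, 1.077, 1.404]
contact_force: [-0.2, 0.4, 0.6]
opening: 0.997
```

>>> move_arm(
  increments=[
    [[0,0,0],[0,0,0],0.7],
    [[0,0,0],[0,0,0],0.55],
    [[0,0,0],[0,0,0],0.4],
    [[0,0,0],[0,0,0],0.2],
    [[0,0,0],[0,0,0],0.2],
  ],
)

```text
time: 2.35
position: [0.4383, 0.2223, 0.1093]
tcp_rot: [-1.403, 1.069, 1.403]
contact_force: [1.1, 0.7, -0.4]
opening: 0.205
```

```bash
python3 -c "
from h import *
wrist('w2');o=bot.observe();print(o['position'],o['tcp_rot'],o['contact_force'],o['opening'])
T=np.load('w1.npz')['T'];print('beaker',wray(T,386.9,257.9,.081))"
```

```text
[0.43820275 0.22224455 0.10906684] [-1.40311448  1.06980945  1.40283088] [ 0.59354453 -0.06502853 -0.2869204 ] 0.19880720383862205
beaker [0.3299923  0.31622268 0.081     ]
```

View pics/w2.png

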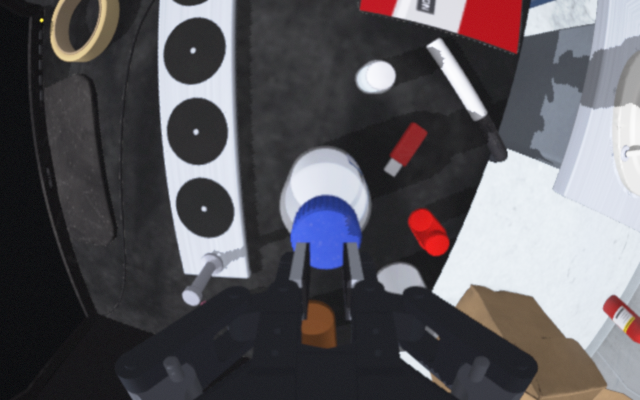

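```bash
python3 -c "
from h import *
z=np.load('w2.npz');im=z['im'];d=z['d'];T=z['T']
cv2.imwrite('pics/w2c.png',cv2.resize(im[140:330,260:400,::-1],None,fx=3,fy=3,interpolation=cv2.INTER_CUBIC))
c=bot.calibration('wrist')
for u,v in [(326,205),(326,225),(326,240),(326,255),(326,264),(299,250),(299,265),(305,290),(352,250),(352,265),(347,290),(308,270),(318,276)]:
    x=np.array([u-c['cx'],v-c['cy']]);r=np.hypot(*x);a=r/c['fx'];k=np.r_[x/r*np.tan(a),1]*d[v,u];print((u,v),d[v,u],(T[:3,:3]@k+T[:3,3]).round(3))
"
```

```text
(326, 205) 0.17884503 [0.443 0.204 0.121]
(326, 225) 0.17936158 [0.44  0.215 0.124]
(326, 240) 0.18145804 [0.438 0.223 0.125]
(326, 255) 0.18563053 [0.435 0.234 0.124]
(326, 264) 0.18795644 [0.433 0.24  0.124]
(299, 250) 0.14553188 [0.453 0.216 0.159]
(299, 265) 0.13338201 [0.452 0.216 0.172]
(305, 290) 0.12514861 [0.447 0.221 0.183]
(352, 250) 0.14717185 [0.428 0.21  0.158]
(352, 265) 0.13253799 [0.43  0.209 0.173]
(347, 290) 0.12522756 [0.43  0.216 0.183]
(308, 270) 0.14783646 [0.446 0.225 0.16 ]
(318, 276) 0.33514848 [ 0.418  0.33  -0.001]
```

View pics/w2c.png

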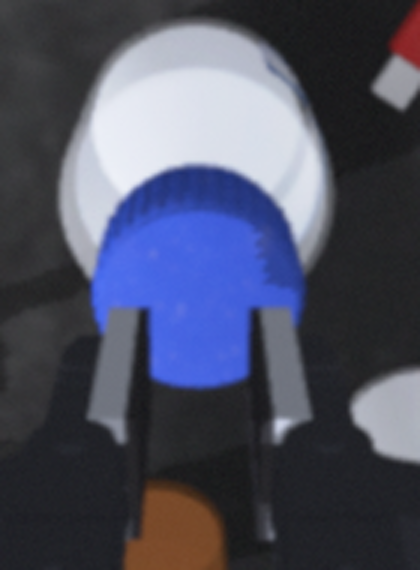

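```bash
python3 -c "
from h import *
c=bot.calibration('wrist');H=np.array(c['hand_eye'])
for f,cols in (('w1',(205,215,222,230,238,243,248)),('w2',(293,296,299,302,306,308,310))):
    z=np.load(f+'.npz');d=z['d'];print(f)
    for u in cols:
        row=[]
        for v in range(230,310,4):
            x=np.array([u-c['cx'],v-c['cy']]);r=np.hypot(*x);a=r/c['fx'];k=np.r_[x/r*np.tan(a),1]*d[v,u]
            p=H[:3,:3]@k+H[:3,3]
            if d[v,u]<.2 and d[v,u]>0: row.append((v,)+tuple(int(round(1000*q)) for q in p))
        print(u,row[:9])
"
```

```text
w1
205 [(270, -64, -56, -6), (274, -67, -55, -6), (278, -71, -53, -6), (282, -75, -52, -7), (286, -82, -49, -10), (290, -84, -48, -10), (294, -88, -46, -10), (298, -92, -45, -12), (302, -94, -44, -11)]
215 [(266, -60, -52, -6), (270, -69, -48, -10), (274, -74, -47, -11), (278, -76, -46, -10), (282, -80, -45, -11), (286, -82, -44, -10), (290, -84, -43, -10), (294, -87, -42, -10), (298, -87, -43, -8)]
222 [(258, -59, -48, -10), (262, -63, -47, -10), (266, -66, -46, -10), (270, -69, -45, -10), (274, -73, -44, -10), (278, -76, -43, -10), (282, -78, -42, -10), (286, -79, -42, -8), (290, -80, -42, -7)]
230 [(254, -55, -45, -10), (258, -58, -44, -10), (262, -63, -43, -10), (266, -66, -42, -10), (270, -65, -43, -7), (274, -67, -42, -6), (278, -67, -43, -5), (282, -69, -42, -4), (286, -70, -42, -2)]
238 [(258, -52, -43, -6), (262, -54, -42, -5), (266, -54, -42, -3), (270, -55, -42, -1), (274, -55, -43, 1), (278, -57, -42, 2), (282, -58, -42, 4), (286, -60, -42, 5), (290, -62, -42, 6)]
243 []
248 []
w2
293 [(230, -14, -19, -4), (234, -14, -19, -2), (238, -16, -19, 0), (242, -16, -19, 3), (246,
[... 560 characters left out ...]
, 0), (242, -41, -12, -10), (246, -45, -11, -10), (250, -48, -11, -10), (254, -52, -11, -10), (258, -57, -11, -10), (262, -60, -10, -10)]
306 [(230, -16, -11, -5), (234, -16, -11, -3), (238, -15, -11, 1), (242, -41, -10, -10), (246, -46, -9, -10), (250, -49, -9, -10), (254, -53, -9, -10), (258, -56, -9, -9), (262, -60, -9, -10)]
308 [(230, -15, -10, -5), (234, -16, -10, -3), (238, -17, -10, 0), (242, -41, -9, -10), (246, -45, -8, -10), (250, -48, -8, -9), (254, -48, -8, -7), (258, -49, -8, -6), (262, -49, -8, -4)]
310 [(230, -15, -9, -5), (234, -16, -9, -2), (238, -16, -9, 0), (242, -15, -9, 3), (246, -37, -8, -6), (250, -37, -8, -4), (254, -39, -8, -2), (258, -40, -8, 0), (262, -40, -8, 2)]
```

The wrist depth shows the real fingertips about 39 mm behind the reported TCP when nearly shut, and about 53 mm behind when open. The fingers closed above the cap without touching it: the cap top reads 0.125, which is right, and the force is about zero. I'll correct for this by opening and going 41 mm lower.

>>> move_arm(
  increments=[
    [[0,0,0],[0,0,0],1],
    [[0,0,0],[0,0,0],1],
    [[0,0,0],[0,0,0],1],
    [[0,0,0],[0,0,0],1],
    [[0,0,0],[0,0,0],1],
  ],
  newtons=40,
)

```text
time: 2.9
position: [0.438, 0.222, 0.1086]
tcp_rot: [-1.403, 1.071, 1.403]
contact_force: [0.9, 0.1, 0.1]
opening: 0.995
```

>>> move_arm(
  increments=[
    [[0,0,-0.01],[0,0,0],1],
    [[0,0,-0.01],[0,0,0],1],
    [[0,0,-0.01],[0,0,0],1],
    [[0,0,-0.01],[0,0,0],1],
    [[0,0,-0.001],[0,0,0],1],
  ],
)

```text
time: 3.4
position: [0.4369, 0.2212, 0.0656]
tcp_rot: [-1.403, 1.075, 1.404]
contact_force: [0.0, -0.3, 0.5]
opening: 1.003
```

>>> move_arm(
  increments=[
    [[0,0,0],[0,0,0],0.7],
    [[0,0,0],[0,0,0],0.6],
    [[0,0,0],[0,0,0],0.5],
    [[0,0,0],[0,0,0],0.4],
    [[0,0,0],[0,0,0],0.3],
  ],
)

```text
time: 3.9
position: [0.4386, 0.2223, 0.0684]
tcp_rot: [-1.404, 1.069, 1.402]
contact_force: [-0.4, -0.5, 4.0]
opening: 0.478
```

>>> move_arm(
  increments=[
    [[0,0,0],[0,0,0],0.3],
    [[0,0,0],[0,0,0],0.3],
    [[0,0,0],[0,0,0],0.3],
  ],
)

```text
time: 4.2
position: [0.4387, 0.2223, 0.0684]
tcp_rot: [-1.404, 1.069, 1.402]
contact_force: [-0.2, -0.3, 5.4]
opening: 0.474
```

```bash
python3 -c "
from h import *
im,d,T=wrist('w3');o=bot.observe();print(o['position'],o['contact_force'],o['opening'])
cv2.imwrite('pics/w3c.png',cv2.resize(im[130:330,230:420,::-1],None,fx=3,fy=3,interpolation=cv2.INTER_CUBIC))"
```

```text
[0.43865249 0.22231934 0.06836872] [-0.55644458 -0.62077736  4.59525984] 0.4826431713839569
```

View pics/w3c.png

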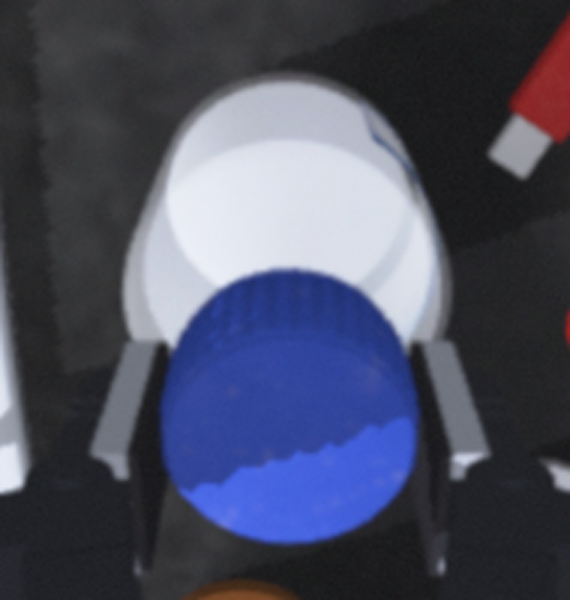

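The cap is gripped squarely between the pads. Now lift it and carry it to pad a.

>>> move_arm(
  increments=[
    [[0,0,0.005],[0,0,0],0.3],
    [[0,0,0.01],[0,0,0],0.3],
    [[0,0,0.015],[0,0,0],0.3],
    [[0,0,0.015],[0,0,0],0.3],
    [[0,0,0.005],[0,0,0],0.3],
  ],
)

```text
time: 4.75
position: [0.4385, 0.2225, 0.1191]
tcp_rot: [-1.403, 1.069, 1.402]
contact_force: [0.2, -0.6, -2.5]
opening: 0.479
```

>>> move_arm(
  increments=[
    [[0.013,0.008,0],[0,0,0],0.3],
    [[0.025,0.012,0],[0,0,0],0.3],
    [[0.025,0.012,0],[0,0,0],0.3],
    [[0.025,0.013,0],[0,0,0],0.3],
    [[0.025,0.013,0],[0,0,0],0.3],
  ],
)

```text
time: 5.25
position: [0.5513, 0.2803, 0.1167]
tcp_rot: [-1.402, 1.073, 1.404]
contact_force: [-0.1, 0.8, -2.3]
opening: 0.476
```

>>> move_arm(
  increments=[
    [[0,0,0],[0,0,0],0.3],
    [[0,0,0],[0,0,0],0.3],
    [[0,0,0],[0,0,0],0.3],
  ],
)

```text
time: 5.55
position: [0.5501, 0.2797, 0.1172]
tcp_rot: [-1.403, 1.072, 1.404]
contact_force: [-0.5, -0.9, -2.3]
opening: 0.474
```

```bash
python3 -c "
from h import *
im,d,T=wrist('w4');o=bot.observe();print(o['position'],o['tcp_rot'],o['contact_force'],o['opening'])
im,d,W=cloud('scene')
cv2.imwrite('pics/s4.png',np.hstack([cv2.resize(im[100:260,200:420],(550,400)),im[:,:0].reshape(400,0,3)])[:,:,::-1])
for n,p in zip('bcd',[(.5725,.205,.012),(.5928,.1297,.012),(.6133,.0545,.012)]):
    q=np.linalg.inv(T)@np.r_[p,1];a=np.arctan2(np.hypot(q[0],q[1]),q[2]);c=bot.calibration('wrist')
    print(n,c['cx']+c['fx']*a*q[0]/np.hypot(q[0],q[1]),c['cy']+c['fx']*a*q[1]/np.hypot(q[0],q[1]))
w=np.load('w4.npz')['im'];cv2.imwrite('pics/w4b.png',w[:,:,::-1])"
```

```text
[0.55022443 0.27967298 0.11756265] [-1.40295354  1.07140133  1.4035987 ] [ 0.98919786  0.43491134 -3.24450105] 0.4788635238689909
b 323.4328148614796 99.09299417718198
c 323.75291262781894 16.078646106861953
d 323.92542503825626 -56.833156422312186
```

View pics/w4b.png

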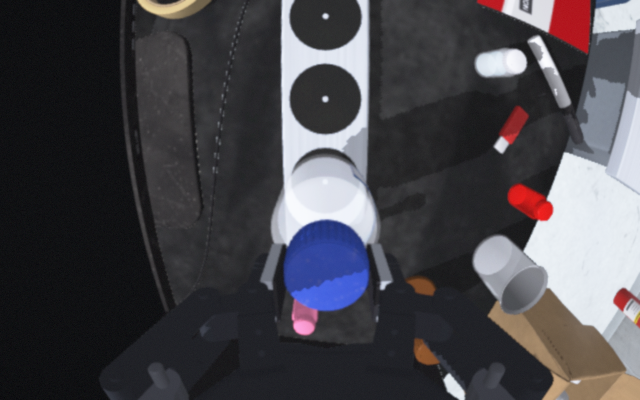

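The wrist view shows the bottle held over pad a, with the dots of b and c at (324.5,98.5) and (325,16). Both are within 1 px of the prediction. Now lower it gently.

>>> move_arm(
  increments=[
    [[0.001,0,-0.01],[0,0,0],0.3],
    [[0,0,-0.012],[0,0,0],0.3],
    [[0,0,-0.008],[0,0,0],0.3],
    [[0,0,-0.003],[0,0,0],0.3],
    [[0,0,-0.001],[0,0,0],0.3],
  ],
)

```text
time: 6.15
position: [0.5517, 0.2797, 0.0828]
tcp_rot: [-1.403, 1.072, 1.404]
contact_force: [0.5, -0.4, -3.2]
opening: 0.477
```

>>> move_arm(
  increments=[
    [[0,0,-0.001],[0,0,0],0.3],
    [[0,0,-0.001],[0,0,0],0.3],
    [[0,0,-0.001],[0,0,0],0.3],
    [[0,0,0],[0,0,0],0.3],
  ],
)

```text
time: 6.55
position: [0.552, 0.28, 0.0806]
tcp_rot: [-1.403, 1.071, 1.403]
contact_force: [0.2, -0.7, -2.7]
opening: 0.48
```

>>> move_arm(
  increments=[
    [[-0.001,0,-0.001],[0,0,0],0.3],
    [[0,0,0],[0,0,0],0.3],
  ],
)

```text
time: 6.75
position: [0.5517, 0.2802, 0.0805]
tcp_rot: [-1.404, 1.069, 1.402]
contact_force: [0.6, 0.1, 0.1]
opening: 0.477
```

>>> move_arm(
  increments=[
    [[0,0,-0.001],[0,0,0],0.3],
    [[0,0,0],[0,0,0],0.3],
  ],
)

```text
time: 6.95
position: [0.552, 0.2801, 0.0804]
tcp_rot: [-1.404, 1.068, 1.401]
contact_force: [0.0, -1.1, 6.3]
opening: 0.478
```

>>> move_arm(
  increments=[
    [[0,0,0.001],[0,0,0],0.55],
    [[0,0,0],[0,0,0],0.65],
    [[0,0,0],[0,0,0],1],
    [[0,0,0],[0,0,0],1],
    [[0,0,0.005],[0,0,0],1],
  ],
)

```text
time: 7.45
position: [0.5504, 0.2797, 0.0838]
tcp_rot: [-1.403, 1.073, 1.404]
contact_force: [0.0, -0.5, -0.4]
opening: 0.996
```

>>> move_arm(
  increments=[
    [[0,0,0.015],[0,0,0],1],
    [[0,0,0.03],[0,0,0],1],
    [[0,0,0.03],[0,0,0],1],
    [[0,0,0.03],[0,0,0],1],
    [[-0.001,-0.012,0],[0,0,0],1],
  ],
)

```text
time: 7.95
position: [0.5523, 0.2697, 0.1948]
tcp_rot: [-1.405, 1.061, 1.399]
contact_force: [0.8, 0.0, -0.2]
opening: 1.002
```

>>> move_arm(
  increments=[
    [[-0.005,-0.048,0],[0,0,0],1],
    [[-0.005,-0.048,0],[0,0,0],1],
    [[-0.005,-0.048,0],[0,0,0],1],
    [[-0.005,-0.048,0],[0,0,0],1],
    [[-0.005,-0.048,0],[0,0,0],1],
  ],
)

```text
time: 8.45
position: [0.5242, 0.0261, 0.1896]
tcp_rot: [-1.403, 1.07, 1.403]
contact_force: [0.8, -0.2, 0.0]
opening: 1.003
```

>>> move_arm(
  increments=[
    [[0,0,0],[0,0,0],1],
    [[0,0,0],[0,0,0],1],
  ],
)

```text
time: 8.65
position: [0.5247, 0.0269, 0.1897]
tcp_rot: [-1.401, 1.072, 1.401]
contact_force: [0.7, 1.1, 0.2]
opening: 1.0
```

```bash
cat >> h.py <<'E'
def bluecaps(im,T,z):
    b=((im[...,2]>im[...,0]*1.6)&(im[...,2]>90)); b[:,450:]=0; b[:,:180]=0
    N,L,S,C=cv2.connectedComponentsWithStats(b.astype(np.uint8))
    for i in range(1,N):
        if S[i,4]>200: print('cap',S[i],C[i],wray(T,*C[i],z).round(4))
E
python3 -c "
from h import *
im,d,T=wrist('w5');o=bot.observe();print(o['position'],o['contact_force'],o['opening'])
bluecaps(im,T,.095);bluecaps(im,T,.132)"
```

```text
[0.52487103 0.02788538 0.18956235] [ 0.16131625  1.15864691 -0.28311628] 1.0004420114086119
cap [ 302  162   47   48 1760] [325.11931818 185.92159091] [0.5249 0.0282 0.095 ]
cap [ 302  162   47   48 1760] [325.11931818 185.92159091] [0.5277 0.0175 0.132 ]
```

View pics/w5.png

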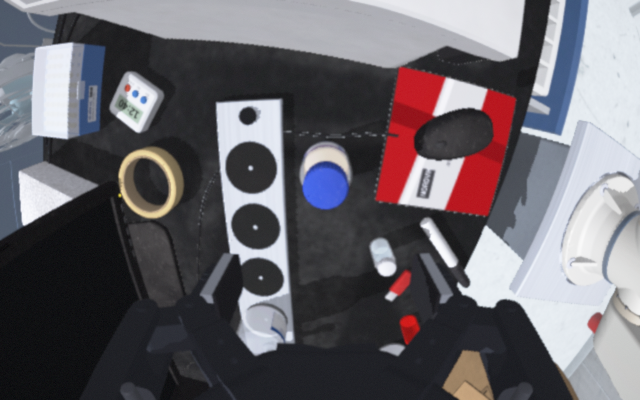

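The wrist view shows the small bottle's cap at (325,186), directly under the tool. The white machine is close on the right side (top of the image), so I'll check clearance first.

```bash
python3 -c "
from h import *
W=np.vstack([np.load(n+'.npz')['W'].reshape(-1,3) for n in('scene','side')])
for y0 in np.arange(-.16,.0,.02):
    m=(abs(W[:,1]-y0-.01)<.01)&(W[:,0]>.42)&(W[:,0]<.66)&(W[:,2]>.04)
    p=W[m]; print(round(y0,2),m.sum(), p.max(0).round(3) if len(p) else '', p.min(0).round(3) if len(p) else '')
"
```

```text
-0.16 3377 [ 0.66  -0.14   0.281] [ 0.454 -0.16   0.041]
-0.14 3684 [ 0.66  -0.12   0.248] [ 0.453 -0.14   0.04 ]
-0.12 3099 [ 0.66  -0.1    0.247] [ 0.451 -0.12   0.04 ]
-0.1 304 [ 0.66  -0.091  0.248] [ 0.514 -0.1    0.227]
-0.08 0  
-0.06 6904 [ 0.584 -0.04   0.653] [ 0.522 -0.051  0.417]
-0.04 8487 [ 0.596 -0.02   0.656] [ 0.506 -0.04   0.323]
-0.02 7178 [ 0.625 -0.     0.657] [ 0.474 -0.02   0.04 ]
```

>>> move_arm(
  increments=[
    [[0,0,-0.02],[0,0,0.125],1],
    [[0,0,-0.02],[0,0,0.125],1],
    [[0,0,-0.02],[0,0,0.125],1],
    [[0,0,-0.02],[0,0,0.125],1],
    [[0,0,0],[0,0,0],1],
  ],
)

```text
time: 9.2
position: [0.5229, 0.029, 0.1066]
tcp_rot: [-1.746, 0.744, 1.756]
contact_force: [0.1, -1.1, -0.3]
opening: 0.999
```

>>> move_arm(
  increments=[
    [[0,0,-0.02],[0,0,0],1],
    [[0,0,-0.02],[0,0,0],1],
    [[0,0,-0.02],[0,0,0],1],
    [[0,0,-0.007],[0,0,0],1],
    [[0,0,0],[0,0,0],1],
  ],
)

```text
time: 9.7
position: [0.5249, 0.0284, 0.0425]
tcp_rot: [-1.747, 0.745, 1.748]
contact_force: [-0.3, -1.1, 0.4]
opening: 0.995
```

>>> move_arm(
  increments=[
    [[0,0,0],[0,0,0],0.7],
    [[0,0,0],[0,0,0],0.6],
    [[0,0,0],[0,0,0],0.5],
    [[0,0,0],[0,0,0],0.4],
    [[0,0,0],[0,0,0],0.3],
  ],
  newtons=30,
)

```text
time: 10.2
position: [0.5259, 0.028, 0.0437]
tcp_rot: [-1.75, 0.742, 1.746]
contact_force: [-0.2, -0.5, 5.7]
opening: 0.473
```

>>> move_arm(
  increments=[
    [[0,0,0],[0,0,0],0.3],
    [[0,0,0],[0,0,0],0.3],
    [[0,0,0],[0,0,0],0.3],
  ],
)

```text
time: 10.5
position: [0.5259, 0.028, 0.0437]
tcp_rot: [-1.75, 0.742, 1.746]
contact_force: [-0.1, 0.1, 6.7]
opening: 0.473
```

>>> move_arm(
  increments=[
    [[0,0,0.005],[0,0,0],0.3],
    [[0,0,0.01],[0,0,0],0.3],
    [[0,0,0.015],[0,0,0],0.3],
    [[0,0,0.015],[0,0,0],0.3],
    [[0,0,0.01],[0,0,0],0.3],
  ],
)

```text
time: 11.0
position: [0.5254, 0.0281, 0.0991]
tcp_rot: [-1.749, 0.742, 1.747]
contact_force: [-0.3, -0.0, -1.4]
opening: 0.473
```

>>> move_arm(
  increments=[
    [[0.0045,0.0165,0],[0,0,-0.1],0.3],
    [[0.01,0.04,0],[0,0,-0.1],0.3],
    [[0.01,0.04,0],[0,0,-0.1],0.3],
    [[0.01,0.04,0],[0,0,-0.1],0.3],
    [[0.012,0.04,0],[0,0,-0.1],0.3],
  ],
)

```text
time: 11.5
position: [0.5714, 0.2061, 0.0978]
tcp_rot: [-1.4, 1.073, 1.4]
contact_force: [1.1, -0.6, -0.8]
opening: 0.47
```

>>> move_arm(
  increments=[
    [[0,0,0],[0,0,0],0.3],
    [[0,0,0],[0,0,0],0.3],
    [[0,0,0],[0,0,0],0.3],
  ],
)

```text
time: 11.8
position: [0.5711, 0.2038, 0.0975]
tcp_rot: [-1.403, 1.072, 1.404]
contact_force: [0.4, 0.3, -0.4]
opening: 0.474
```

```bash
python3 -c "
from h import *
im,d,T=wrist('w6');o=bot.observe();print(o['position'],o['tcp_rot'],o['contact_force'],o['opening'])"
```

```text
[0.57125571 0.20358467 0.09772602] [-1.40281896  1.07144549  1.40297879] [-0.2879909   0.01415151 -1.48824783] 0.47180260649565736
```

View pics/w6.png

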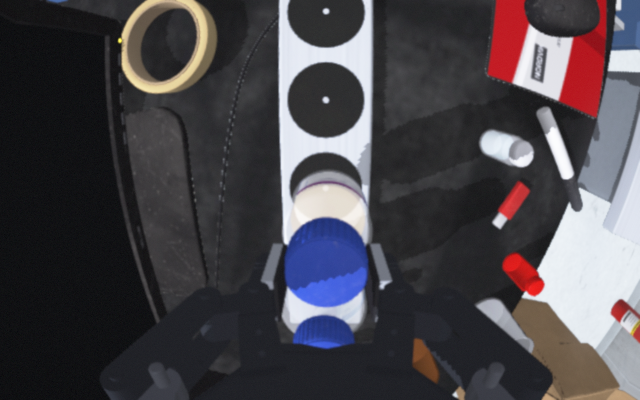

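The small bottle is held over pad b, with the dots of c and d at (326,100) and (326,11), in line with it. The large bottle stands behind it. Lowering.

>>> move_arm(
  increments=[
    [[0,0.001,-0.012],[0,0,0],0.3],
    [[0,0,-0.015],[0,0,0],0.3],
    [[0,0,-0.008],[0,0,0],0.3],
    [[0,0,-0.004],[0,0,0],0.3],
    [[0,0,-0.001],[0,0,0],0.3],
  ],
)

```text
time: 12.35
position: [0.5713, 0.2051, 0.0571]
tcp_rot: [-1.403, 1.072, 1.403]
contact_force: [-0.2, -0.1, -0.7]
opening: 0.469
```

>>> move_arm(
  increments=[
    [[0,0,-0.001],[0,0,0],0.3],
    [[0,0,-0.001],[0,0,0],0.3],
    [[0,0,0],[0,0,0],0.3],
  ],
)

```text
time: 12.65
position: [0.5717, 0.2057, 0.0559]
tcp_rot: [-1.403, 1.07, 1.403]
contact_force: [-0.2, -0.4, -1.0]
opening: 0.471
```

>>> move_arm(
  increments=[
    [[0,0,-0.001],[0,0,0],0.3],
    [[0,0,0],[0,0,0],0.3],
  ],
)

```text
time: 12.85
position: [0.5719, 0.2055, 0.0558]
tcp_rot: [-1.404, 1.07, 1.402]
contact_force: [-1.6, -1.0, 4.6]
opening: 0.471
```

>>> move_arm(
  increments=[
    [[0,-0.001,0.001],[0,0,0],0.55],
    [[0,0,0],[0,0,0],0.65],
    [[0,0,0],[0,0,0],1],
    [[0,0,0],[0,0,0],1],
    [[0,0,0.005],[0,0,0],1],
  ],
)

```text
time: 13.35
position: [0.5709, 0.2043, 0.0599]
tcp_rot: [-1.403, 1.073, 1.404]
contact_force: [0.6, 0.4, -0.3]
opening: 0.999
```

>>> move_arm(
  increments=[
    [[0,0,0.015],[0,0,0],1],
    [[0,0,0.04],[0,0,0],1],
    [[0,0,0.04],[0,0,0],1],
    [[0,0,0.04],[0,0,0],1],
    [[-0.02,0.01,0],[0,0,0],1],
  ],
)

```text
time: 13.85
position: [0.5557, 0.2147, 0.2024]
tcp_rot: [-1.405, 1.061, 1.394]
contact_force: [-0.1, 0.3, 0.3]
opening: 0.999
```

>>> move_arm(
  increments=[
    [[-0.044,0.02,0],[0,0,0],1],
    [[-0.044,0.02,0],[0,0,0],1],
    [[-0.044,0.02,0],[0,0,0],1],
    [[-0.044,0.02,0],[0,0,0],1],
    [[-0.044,0.02,0],[0,0,0],1],
  ],
)

```text
time: 14.35
position: [0.3298, 0.3149, 0.1961]
tcp_rot: [-1.403, 1.07, 1.403]
contact_force: [-0.9, 2.8, 0.6]
opening: 0.999
```

>>> move_arm(
  increments=[
    [[0,0,0],[0,0,0],1],
    [[0,0,0],[0,0,0],1],
    [[0,0,0],[0,0,0],1],
  ],
)

```text
time: 14.65
position: [0.332, 0.3144, 0.1958]
tcp_rot: [-1.403, 1.071, 1.403]
contact_force: [0.8, -0.2, 0.2]
opening: 0.995
```

```bash
python3 -c "
from h import *
im,d,T=wrist('w7');o=bot.observe();print(o['position'],o['tcp_rot'],o['contact_force'],o['opening'])"
```

```text
[0.3323013  0.31414889 0.19565032] [-1.40234681  1.07164467  1.40194221] [ 0.22317806  0.51498657 -1.24344749] 0.9997581116909431
```

View pics/w7.png

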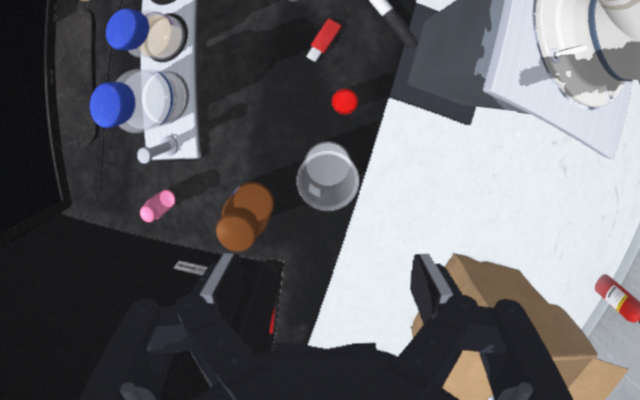

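Both bottles stand on pads a and b. The beaker rim is at about (328,180). Computing the offset.

```bash
python3 -c "
from h import *
z=np.load('w7.npz');im=z['im'];T=z['T']
print(wray(T,328,180,.081),wray(T,328,163,.003))
cv2.imwrite('pics/w7c.png',cv2.resize(im[130:220,280:375,::-1],None,fx=6,fy=6,interpolation=cv2.INTER_CUBIC))"
```

```text
[0.329518   0.31492231 0.081     ] [0.32908841 0.31487545 0.003     ]
```

View pics/w7c.png

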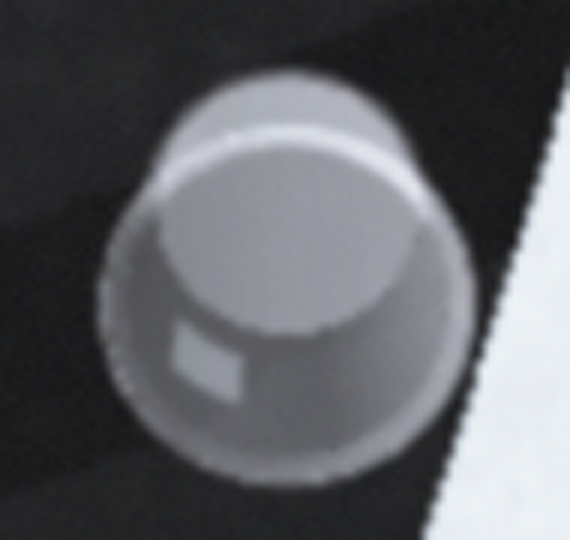

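The enlarged rim spans (98–474, 122–487) in the crop, so its centre is at (0.3295, 0.3155). Descending.

>>> move_arm(
  increments=[
    [[-0.003,0.001,-0.04],[0,0,0],1],
    [[0,0,-0.04],[0,0,0],1],
    [[0,0,-0.03],[0,0,0],1],
    [[0,0,-0.02],[0,0,0],1],
    [[0,0,0],[0,0,0],1],
  ],
)

```text
time: 15.2
position: [0.3281, 0.3128, 0.0628]
tcp_rot: [-1.403, 1.079, 1.402]
contact_force: [-0.7, -0.1, 0.3]
opening: 1.004
```

>>> move_arm(
  increments=[
    [[0,0,-0.015],[0,0,0],1],
    [[0,0,-0.02],[0,0,0],1],
    [[0,0,-0.02],[0,0,0],1],
    [[0,0,-0.015],[0,0,0],1],
    [[0,0,0],[0,0,0],1],
  ],
)

```text
time: 15.7
position: [0.3288, 0.3146, -0.005]
tcp_rot: [-1.403, 1.074, 1.402]
contact_force: [-0.1, -0.7, 0.7]
opening: 0.999
```

```bash
python3 -c "
from h import *
im,d,T=wrist('w8');o=bot.observe();print(o['position'],o['contact_force'],o['opening'])
cv2.imwrite('pics/w8c.png',cv2.resize(im[150:390,200:460,::-1],None,fx=2.2,fy=2.2))"
```

```text
[ 0.3293456   0.31543217 -0.00389596] [-0.48990769 -0.14007418  1.01540208] 0.9995387353243493
```

View pics/w8c.png

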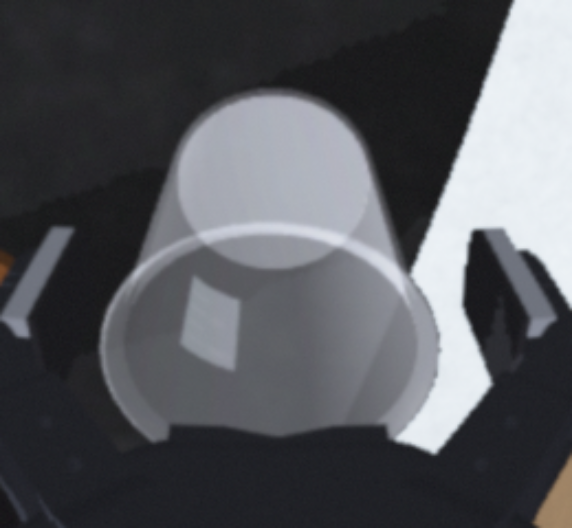

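The beaker sits centrally between the open pads. Close gently.

>>> move_arm(
  increments=[
    [[0,0,0],[0,0,0],0.85],
    [[0,0,0],[0,0,0],0.75],
    [[0,0,0],[0,0,0],0.65],
    [[0,0,0],[0,0,0],0.5],
    [[0,0,0],[0,0,0],0.5],
  ],
  newtons=25,
)

```text
time: 16.25
position: [0.3293, 0.3165, -0.0031]
tcp_rot: [-1.403, 1.068, 1.403]
contact_force: [-0.5, -0.9, 6.4]
opening: 0.7
```

>>> move_arm(
  increments=[
    [[0,0,0],[0,0,0],0.5],
    [[0,0,0],[0,0,0],0.5],
    [[0,0,0.005],[0,0,0],0.5],
    [[0,0,0.01],[0,0,0],0.5],
    [[0,0,0],[0,0,0],0.5],
  ],
)

```text
time: 16.75
position: [0.3291, 0.3164, 0.0121]
tcp_rot: [-1.403, 1.068, 1.403]
contact_force: [-0.5, 0.2, 0.3]
opening: 0.702
```

>>> move_arm(
  increments=[
    [[0,0,0.015],[0,0,0],0.5],
    [[0,0,0.02],[0,0,0],0.5],
    [[0,0,0.02],[0,0,0],0.5],
    [[0,0,0.02],[0,0,0],0.5],
    [[0,0,0.02],[0,0,0],0.5],
  ],
)

```text
time: 17.25
position: [0.3283, 0.3153, 0.1064]
tcp_rot: [-1.403, 1.071, 1.403]
contact_force: [0.4, -0.5, -0.9]
opening: 0.702
```

>>> move_arm(
  increments=[
    [[0.01,-0.015,0],[0,0,0],0.5],
    [[0.022,-0.033,0],[0,0,0],0.5],
    [[0.022,-0.033,0],[0,0,0],0.5],
    [[0.022,-0.033,0],[0,0,0],0.5],
    [[0.022,-0.033,0],[0,0,0],0.5],
  ],
)

```text
time: 17.75
position: [0.4269, 0.1672, 0.1057]
tcp_rot: [-1.403, 1.07, 1.404]
contact_force: [0.8, 0.5, -0.1]
opening: 0.698
```

>>> move_arm(
  increments=[
    [[0.026,-0.03,0],[0,0,0],0.5],
    [[0.032,-0.01,0],[0,0,0],0.5],
    [[0.035,0,0],[0,0,0],0.5],
    [[0.035,0,0],[0,0,0],0.5],
    [[0.025,0,0],[0,0,0],0.5],
  ],
)

```text
time: 18.25
position: [0.5811, 0.128, 0.105]
tcp_rot: [-1.402, 1.072, 1.403]
contact_force: [-0.7, 0.3, -1.2]
opening: 0.702
```

>>> move_arm(
  increments=[
    [[0.012,0,0],[0,0,0],0.5],
    [[0,0,0],[0,0,0],0.5],
    [[0,0,0],[0,0,0],0.5],
  ],
)

```text
time: 18.55
position: [0.591, 0.1284, 0.1051]
tcp_rot: [-1.402, 1.072, 1.404]
contact_force: [-1.2, -0.0, -0.5]
opening: 0.699
```

```bash
cat >> h.py <<'E'
def dots(im,T,pts):
    # project expected pads, find bright dot near, report position
    g=im.astype(float).mean(2);c=bot.calibration('wrist')
    for n,p in pts:
        q=np.linalg.inv(T)@np.r_[p,.012,1];r=np.hypot(q[0],q[1]);a=np.arctan2(r,q[2])
        u=int(round(c['cx']+c['fx']*a*q[0]/r));v=int(round(c['cy']+c['fx']*a*q[1]/r))
        if not(7<v<392): print(n,'out',u,v); continue
        y,x=np.mgrid[v-6:v+7,u-6:u+7];s=g[v-6:v+7,u-6:u+7];s=np.clip(s-np.median(s)-25,0,None)
        w=((s*x).sum()/s.sum(),(s*y).sum()/s.sum());print(n,(u,v),np.round(w,1),wray(T,*w,.012).round(4))
E
python3 -c "
from h import *
im,d,T=wrist('w9');o=bot.observe();print(o['position'],o['tcp_rot'],o['contact_force'],o['opening'])
dots(im,T,[('c',(.5917,.129)),('d',(.6122,.0538))])"
```

```text
[0.59080681 0.12853446 0.10542957] [-1.402768    1.0712758   1.40372949] [-0.47438847 -0.05586345 -1.26884313] 0.7020441274523519
c (325, 185) [324.8 187.4] [0.591  0.1307 0.012 ]
d (325, 100) [324.7  99.4] [0.6121 0.0537 0.012 ]
```

>>> move_arm(
  increments=[
    [[0.001,0,-0.02],[0,0,0],0.5],
    [[0,0,-0.03],[0,0,0],0.5],
    [[0,0,-0.025],[0,0,0],0.5],
    [[0,0,-0.012],[0,0,0],0.5],
    [[0,0,-0.004],[0,0,0],0.5],
  ],
)

```text
time: 19.1
position: [0.5914, 0.1283, 0.0138]
tcp_rot: [-1.403, 1.073, 1.405]
contact_force: [0.5, -0.0, -0.8]
opening: 0.7
```

>>> move_arm(
  increments=[
    [[0,0,-0.002],[0,0,0],0.5],
    [[0,0,-0.001],[0,0,0],0.5],
    [[0,0,0],[0,0,0],0.5],
  ],
)

```text
time: 19.4
position: [0.5932, 0.1288, 0.0126]
tcp_rot: [-1.404, 1.069, 1.402]
contact_force: [-0.9, -0.8, -1.0]
opening: 0.701
```

>>> move_arm(
  increments=[
    [[0,0,-0.001],[0,0,0],0.5],
    [[0,0,0],[0,0,0],0.5],
  ],
)

```text
time: 19.6
position: [0.5927, 0.1286, 0.0109]
tcp_rot: [-1.403, 1.07, 1.403]
contact_force: [-0.3, 0.8, 0.0]
opening: 0.702
```

>>> move_arm(
  increments=[
    [[0,0,-0.001],[0,0,0],0.5],
    [[0,0,0],[0,0,0],0.5],
  ],
)

```text
time: 19.8
position: [0.5924, 0.1285, 0.0095]
tcp_rot: [-1.403, 1.071, 1.403]
contact_force: [-0.8, 0.0, -0.3]
opening: 0.706
```

>>> move_arm(
  increments=[
    [[-0.0005,0,-0.001],[0,0,0],0.5],
    [[0,0,0],[0,0,0],0.5],
  ],
)

```text
time: 20.0
position: [0.5923, 0.1285, 0.009]
tcp_rot: [-1.404, 1.07, 1.403]
contact_force: [-0.1, -0.1, 1.4]
opening: 0.7
```

>>> move_arm(
  increments=[
    [[0,0,-0.001],[0,0,0],0.5],
    [[0,0,0],[0,0,0],0.5],
  ],
)

```text
time: 20.2
position: [0.5925, 0.1284, 0.0089]
tcp_rot: [-1.404, 1.07, 1.402]
contact_force: [-1.6, 0.1, 7.2]
opening: 0.702
```

>>> move_arm(
  increments=[
    [[0,0,0.001],[0,0,0],0.75],
    [[0,0,0],[0,0,0],0.85],
    [[0,0,0],[0,0,0],1],
    [[0,0,0],[0,0,0],1],
    [[0,0,0.005],[0,0,0],1],
  ],
)

```text
time: 20.7
position: [0.5913, 0.1283, 0.0128]
tcp_rot: [-1.402, 1.073, 1.404]
contact_force: [-0.3, -0.1, -0.2]
opening: 0.997
```

>>> move_arm(
  increments=[
    [[0,0,0.015],[0,0,0],1],
    [[0,0,0.04],[0,0,0],1],
    [[0,0,0.04],[0,0,0],1],
    [[0,0,0.04],[0,0,0],1],
    [[-0.005,0,0],[0,0,0],1],
  ],
)

```text
time: 21.2
position: [0.5909, 0.1292, 0.1558]
tcp_rot: [-1.408, 1.06, 1.394]
contact_force: [0.4, 0.2, -0.2]
opening: 1.0
```

>>> move_arm(
  increments=[
    [[-0.04,-0.004,0],[0,0,0],1],
    [[-0.04,-0.004,0],[0,0,0],1],
    [[-0.04,-0.002,0],[0,0,0],1],
    [[-0.04,0,0],[0,0,0],1],
    [[0,0,0],[0,0,0],1],
  ],
)

```text
time: 21.7
position: [0.4232, 0.1178, 0.1491]
tcp_rot: [-1.403, 1.069, 1.405]
contact_force: [0.8, 0.5, 0.5]
opening: 0.999
```

>>> move_arm(
  increments=[
    [[0,0,0],[0,0,0],1],
    [[0,0,0],[0,0,0],1],
  ],
)

```text
time: 21.9
position: [0.4277, 0.1188, 0.1488]
tcp_rot: [-1.403, 1.07, 1.403]
contact_force: [0.7, -0.3, -0.6]
opening: 1.002
```

```bash
python3 -c "
from h import *
im,d,T=wrist('w10');o=bot.observe();print(o['position'],o['contact_force'],o['opening'])
c=bot.calibration('wrist')
g=im.astype(int); s=(g.min(2)>185); s[:120]=0;s[230:]=0;s[:,:270]=0;s[:,380:]=0
N,L,S,C=cv2.connectedComponentsWithStats(s.astype(np.uint8))
for i in range(1,N):
    if S[i,4]>40: print(S[i],C[i],wray(T,*C[i],.058).round(4))
cv2.imwrite('pics/w10c.png',cv2.resize(im[100:260,240:410,::-1],None,fx=4,fy=4,interpolation=cv2.INTER_CUBIC))"
```

```text
[0.42776111 0.11870721 0.14862678] [-0.0552847  -0.00594078 -0.2039882 ] 1.0009023918166566
[317 165  24  32 592] [328.11824324 180.69087838] [0.4269 0.1135 0.058 ]
```

View pics/w10c.png

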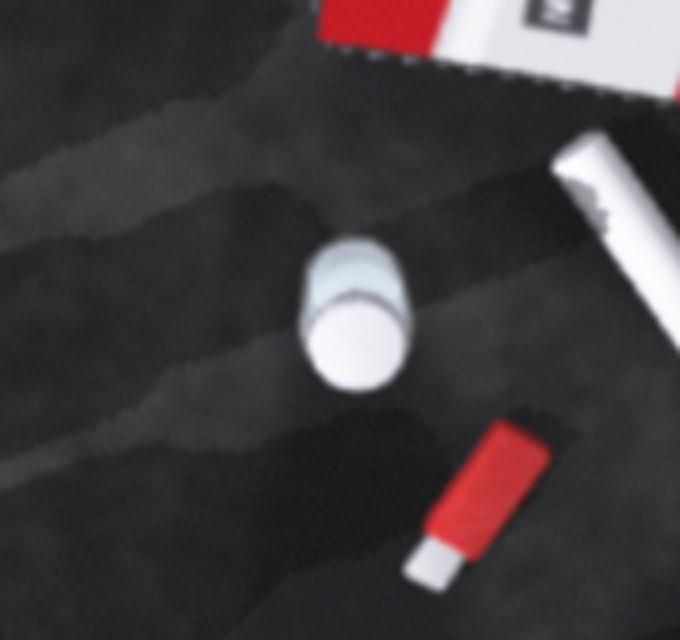

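The vial cap is at crop (357,344), which puts the vial at about (0.4247, 0.1177). A pen lies near one finger, so I'll narrow the jaws first and then descend.

>>> move_arm(
  increments=[
    [[-0.003,-0.001,-0.03],[0,0,0],0.65],
    [[0,0,-0.04],[0,0,0],0.65],
    [[0,0,-0.02],[0,0,0],0.65],
    [[0,0,0],[0,0,0],0.65],
    [[0,0,-0.015],[0,0,0],0.65],
  ],
)

```text
time: 22.45
position: [0.4265, 0.1183, 0.0452]
tcp_rot: [-1.405, 1.068, 1.401]
contact_force: [0.2, 0.7, -0.3]
opening: 0.646
```

>>> move_arm(
  increments=[
    [[0,0,-0.02],[0,0,0],0.65],
    [[0,0,-0.02],[0,0,0],0.65],
    [[0,0,-0.015],[0,0,0],0.65],
    [[0,0,-0.008],[0,0,0],0.65],
    [[0,0,0],[0,0,0],0.65],
  ],
)

```text
time: 22.95
position: [0.4244, 0.1176, -0.0195]
tcp_rot: [-1.403, 1.072, 1.403]
contact_force: [-0.1, -0.3, 0.5]
opening: 0.647
```

>>> move_arm(
  increments=[
    [[0,0,0],[0,0,0],0.5],
    [[0,0,0],[0,0,0],0.4],
    [[0,0,0],[0,0,0],0.33],
    [[0,0,0],[0,0,0],0.26],
    [[0,0,0],[0,0,0],0.2],
  ],
  newtons=20,
)

```text
time: 23.45
position: [0.4246, 0.1179, -0.0186]
tcp_rot: [-1.404, 1.069, 1.402]
contact_force: [-0.6, -0.4, 5.9]
opening: 0.309
```

>>> move_arm(
  increments=[
    [[0,0,0],[0,0,0],0.2],
    [[0,0,0],[0,0,0],0.2],
  ],
)

```text
time: 23.65
position: [0.4246, 0.1178, -0.0187]
tcp_rot: [-1.404, 1.069, 1.402]
contact_force: [-1.2, 0.2, 6.9]
opening: 0.305
```

>>> move_arm(
  increments=[
    [[0,0,0.005],[0,0,0],0.2],
    [[0,0,0.015],[0,0,0],0.2],
    [[0,0,0.025],[0,0,0],0.2],
    [[0,0,0.03],[0,0,0],0.2],
    [[0,0,0.025],[0,0,0],0.2],
  ],
)

```text
time: 24.15
position: [0.4239, 0.1175, 0.0821]
tcp_rot: [-1.403, 1.07, 1.403]
contact_force: [0.5, 0.3, -0.8]
opening: 0.303
```

>>> move_arm(
  increments=[
    [[0.018,-0.014,0],[0,0,0],0.2],
    [[0.035,-0.02,0],[0,0,0],0.2],
    [[0.035,-0.015,0],[0,0,0],0.2],
    [[0.035,-0.01,0],[0,0,0],0.2],
    [[0.035,-0.005,0],[0,0,0],0.2],
  ],
)

```text
time: 24.65
position: [0.583, 0.0524, 0.0805]
tcp_rot: [-1.402, 1.072, 1.403]
contact_force: [0.2, 0.1, 0.2]
opening: 0.311
```

>>> move_arm(
  increments=[
    [[0.022,0,0],[0,0,0],0.2],
    [[0.008,0,0],[0,0,0],0.2],
    [[0,0,0],[0,0,0],0.2],
    [[0,0,0],[0,0,0],0.2],
  ],
)

```text
time: 25.05
position: [0.611, 0.0537, 0.0805]
tcp_rot: [-1.403, 1.071, 1.404]
contact_force: [-0.3, -0.1, -0.6]
opening: 0.305
```

```bash
python3 -c "
from h import *
im,d,T=wrist('w11');o=bot.observe();print(o['position'],o['tcp_rot'],o['contact_force'],o['opening'])
s=im.astype(int).min(2)>185; s[:120]=0;s[320:]=0;s[:,:285]=0;s[:,365:]=0
print(T[:3,3])"
```

```text
[0.61096985 0.05377423 0.080759  ] [-1.40305665  1.07078856  1.40388556] [-0.31610197 -0.05355934 -0.64126416] 0.30528138725873016
[ 0.63218628 -0.02464498  0.26006493]
```

Position is right for pad d (0.6121, 0.0537). Lower from 0.081 to about −0.0067.

>>> move_arm(
  increments=[
    [[0.001,0,-0.02],[0,0,0],0.2],
    [[0,0,-0.03],[0,0,0],0.2],
    [[0,0,-0.02],[0,0,0],0.2],
    [[0,0,-0.01],[0,0,0],0.2],
    [[0,0,-0.003],[0,0,0],0.2],
  ],
)

```text
time: 25.6
position: [0.612, 0.0535, -0.0029]
tcp_rot: [-1.403, 1.072, 1.404]
contact_force: [0.2, -0.3, 0.7]
opening: 0.312
```

>>> move_arm(
  increments=[
    [[0,0,-0.002],[0,0,0],0.2],
    [[0,0,-0.001],[0,0,0],0.2],
    [[0,0,0],[0,0,0],0.2],
  ],
)

```text
time: 25.9
position: [0.6136, 0.0537, -0.0045]
tcp_rot: [-1.404, 1.069, 1.402]
contact_force: [-0.4, -0.4, -0.2]
opening: 0.306
```

>>> move_arm(
  increments=[
    [[0,0,-0.001],[0,0,0],0.2],
    [[0,0,0],[0,0,0],0.2],
  ],
)

```text
time: 26.1
position: [0.6131, 0.0535, -0.0062]
tcp_rot: [-1.403, 1.071, 1.403]
contact_force: [-0.8, -0.0, -0.3]
opening: 0.309
```

>>> move_arm(
  increments=[
    [[-0.0005,0,-0.001],[0,0,0],0.2],
    [[0,0,0],[0,0,0],0.2],
  ],
)

```text
time: 26.3
position: [0.6131, 0.0535, -0.0066]
tcp_rot: [-1.404, 1.07, 1.402]
contact_force: [-1.0, -0.1, 4.0]
opening: 0.307
```

>>> move_arm(
  increments=[
    [[0,0,-0.0005],[0,0,0],0.2],
    [[0,0,0],[0,0,0],0.2],
  ],
)

```text
time: 26.5
position: [0.6132, 0.0535, -0.0066]
tcp_rot: [-1.405, 1.07, 1.402]
contact_force: [-2.1, -0.7, 8.2]
opening: 0.306
```

>>> move_arm(
  increments=[
    [[0,0,0.0015],[0,0,0],0.4],
    [[0,0,0],[0,0,0],0.6],
    [[0,0,0],[0,0,0],0.65],
    [[0,0,0.005],[0,0,0],0.65],
    [[0,0,0.015],[0,0,0],0.65],
  ],
)

```text
time: 27.0
position: [0.6111, 0.0533, 0.0123]
tcp_rot: [-1.401, 1.074, 1.406]
contact_force: [0.7, -0.2, 0.6]
opening: 0.65
```

>>> move_arm(
  increments=[
    [[0,0,0.035],[0,0,0],0.65],
    [[0,0,0.045],[0,0,0],0.65],
    [[0,0,0.045],[0,0,0],0.65],
    [[0,0,0.045],[0,0,0],1],
    [[0,0,0.045],[0,0,0],1],
  ],
)

```text
time: 27.5
position: [0.612, 0.0534, 0.2309]
tcp_rot: [-1.403, 1.07, 1.403]
contact_force: [1.4, -0.4, -0.1]
opening: 0.955
```

>>> move_arm(
  increments=[
    [[-0.03,0.03,0.02],[0,0,0],1],
    [[-0.035,0.035,0],[0,0,0],1],
    [[-0.035,0.035,0],[0,0,0],1],
    [[-0.03,0.035,0],[0,0,0],1],
    [[0,0.02,0],[0,0,0],1],
  ],
)

```text
time: 28.0
position: [0.4797, 0.2104, 0.2502]
tcp_rot: [-1.404, 1.067, 1.405]
contact_force: [1.3, -0.5, -0.3]
opening: 0.999
```

>>> move_arm(
  increments=[
    [[0,0,0],[0,0,0],1],
    [[0,0,0],[0,0,0],1],
    [[0,0,0],[0,0,0],1],
  ],
)

```text
time: 28.3
position: [0.4828, 0.2078, 0.2486]
tcp_rot: [-1.403, 1.072, 1.402]
contact_force: [-0.1, -0.5, 0.4]
opening: 0.999
```

```bash
python3 -c "
from h import *
im,d,T=wrist('w12');o=bot.observe();print(o['time'],o['position'],o['contact_force'])
ims,_,W=cloud('scene'); g=ims.astype(int)
P=dict(a=(.5512,.2797,.126),b=(.5715,.2044,.099),c=(.5919,.1291,.081),d=(.6123,.0538,.060))
for n,(x,y,h) in P.items():
    m=(np.hypot(W[...,0]-x,W[...,1]-y)<.036)&(W[...,2]>h+.012-.008)&(W[...,2]<h+.03)
    p=W[m]; print(n,m.sum(),((p.min(0)+p.max(0))/2).round(4),np.ptp(p,0).round(3))
cv2.imwrite('pics/fin.png',np.vstack([cv2.resize(im[:330,100:500,::-1],(640,330*640//400))[:330],np.zeros((4,640,3),np.uint8),cv2.resize(ims[130:260,220:460,::-1],(480,260),interpolation=cv2.INTER_CUBIC) if 0 else cv2.resize(ims[130:240,220:460,::-1],(640,266),interpolation=cv2.INTER_CUBIC)]))
"
```

```text
28.35 [0.48285023 0.2076755  0.24853667] [0.48442586 0.18709822 0.57572391]
a 222 [0.5504 0.2806 0.1363] [0.042 0.043 0.012]
b 231 [0.5703 0.2054 0.1087] [0.044 0.043 0.011]
c 204 [0.5943 0.1278 0.0906] [0.062 0.062 0.011]
d 85 [0.6126 0.052  0.0701] [0.021 0.021 0.012]
```

View pics/fin.png

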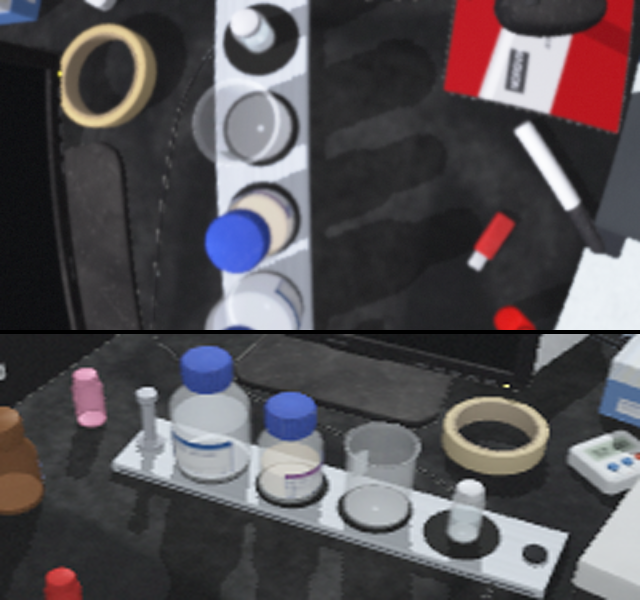

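All four stand upright on their pads, in order down from the post, and scene depth puts them within about 3 mm of the centres. The robot is clear, so I'm handing in.

```bash
python3 -c "
from station import bot
print(bot.job_done())"
```

```text
the job is handed in; nothing more can be done
None
```

The four containers are on the rail in order of height: large bottle on pad a next to the post, small bottle on b, beaker on c and vial on d. I handed the job in at about 28.5 s.

- **Last checks:** the final pictures showed all four upright and the gripper clear, touching nothing. Scene depth put each container within about 3 mm of its pad centre. Each set-down ended with under 9 N at the wrist.
- **Disagreements:** the real fingertips sat about 39 mm behind the reported TCP. My first grasp therefore closed in air above the large bottle's cap without touching it, and I corrected every later grasp for this. The scene and wrist cameras disagreed by about 2 mm on the pads, and I used the wrist camera's values. The scene and wrist estimates for the beaker differed by about 5 mm, which a closer wrist view settled.
- **Look-alikes:** I did not reach for the brown bottle or the red and pink vials.

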